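Snap the parts tray shut

ROBOT

A 6-joint arm with a two-finger parallel gripper is mounted at the origin on the work surface. World frame = base frame: x ahead of the robot, y to its left, z up, the work surface at z = 0. Lengths are in m, angles in rad, forces in N, time in s.
With the tool pointing down it reaches from about 0.35 to 0.875 m from the base axis. Payload 15.5 kg.
Tool frame: the origin (TCP) lies midway between the tips of the shut fingers; the grasp point (between the pads) lies robot.grip_point_offset behind it (robot.grip_point_offset is the distance from the TCP to the grasp point, in m); z points along the fingers, y is the direction in which the jaws open and shut (so a half turn about z gives the same grasp; the last joint's range is limited). The gripper opens to 85 mm and grips with 20 to 120 N. Pads are 22 mm wide; open, the fingers measure 114 mm over their backs; the gripper's body (76 mm by 85 mm) begins 54 mm behind the grasp point. The pads swing forward as they close: fully open they stand 13 mm farther back than shut.
Start: joints at [-1.438, 0.494, 1.345, -0, 1.302, -0.096], TCP at [0.142, -0.609, 0.231] pointing down, gripper open.
Joint ranges: [-2.91, 2.91], [-0.82, 2.16], [0.22, 2.67], [-1.22, 4.37], [0.12, 2.79], [-3.08, 3.08]. Speed limits (rad/s): [1.89, 1.89, 2.57, 3.01, 3.01, 3.01].

INTERFACE

Orientations are given as a unit quaternion [w, x, y, z].
In Python, from bench import robot, viewer, job gives the robot as it stands.
- The arm moves only by the tool jog_arm, never from a script. Its arguments are lists of equal length, an entry for each row: "delta_pos": the shift along the tool's x, y, z as a fraction of full scale, a list of three; "twist": the turn about the tool's z as a fraction of full scale. A call has 1 to 12 rows; each row is the pose to reach, as a shift and turn from the pose commanded when the call began, along the tool's axes at that moment, turning the shorter way round; what a row does not reach only later rows make up. Full scale, the value 1, is 0.5 m for a shift and pi rad for a turn. A row lasts 1/12 s, in which the tool goes at most 41.7 mm and 7.16 degrees, less where a joint would pass 70% of its speed; a pose out of reach is approached as far as the arm can. A call with a number of a shift or a turn outside -1 to 1 is refused whole. A call with a gripper value outside its range is refused whole. "hand" is the closure, from -1 (fully open) to 1 (shut), so that 0 is half open, set as the call begins (left out, the last holds). The fingers move at their own pace and stop on an object; "force" is the grip in N (left out, the last holds). Time passes only in rows, so rows that repeat a pose let the fingers close. It gives the time, the measured TCP pose, the force and the opening at its end, in the units of the state.
- robot.get_obs(): the state, without advancing time (a new reading comes with each control period).
- viewer.get_image(name): name is "side" or "top"; returns the picture (384x512x3 uint8, red, green, blue); there is no depth.
- viewer.camera_params(name): a dict with "fx", "fy", "cx", "cy" (pixels), "R" (3x3) and "t" (3): a world point X has camera coordinates R X + t. Camera axes: x right, y down, z forward; pixel columns grow to the right and rows downward; lengths in m; the calibration is good to about 2 mm. A picture is of the moment at which its call begins. camera_params takes no time and is no camera call.
- job.sign_off(): hands the job in, once; it reports no verdict.
The state is a dict: "time": time; "joint_positions": joint angles; "joint_velocities": joint speeds; "effort": joint torques, N m; "tcp_pos": TCP position; "ee_rot": TCP orientation; "wrist_force": force on the tool from outside, world axes, zero at the start; "ft_torque": the same for the moment, N m; "grip_width": opening from 0.0 (shut) to 1.0 (fully open).
Only numpy, scipy, OpenCV 4.12 (cv2) and the standard library are available. Lean on these libraries where they do the work, as an engineer would, in place of code of your own. Each camera call takes 0.05 s, during which the arm holds its last target.

TASK

Close the parts tray where it stands: push its hinged lid down, then press around the lid's rim section by section until all five sections have clicked down flush. Only press: do not swing the lid wide open, lift the tray or shove it along the panel, and leave the screwdriver, the hex key and the cam lock as they lie.

Things in the scene. Friction and masses are not known exactly. Their poses are not given: they have to be found in the camera images.
- panel: white melamine side panel, 580 x 1500 x 18 mm, lying flat and fixed on the floor, x axis across its width. Origin: centre of its underside, so its top is 18 mm above the origin. Six beech dowels, 8 mm thick and 24 mm high, stand in it near its two ends, 470 mm either side of the origin along y.
- tray: grey plastic compartment tray, 140 mm (its x) x 200 mm (its y) x 42 mm high, 3 mm walls, full of fittings, about 1.4 kg, standing loose on the panel. Origin: centre of its underside, z up. The lid is hinged along the +x side (line at x = 72 mm, z = 42.5 mm); the free front of the lid is at -x.
- lid (a joint): angle of the lid in rad: 0 = down on the tray, grows as it opens upward; it starts ajar between 0.3 and 0.8. The lid (146 x 208 mm, 3 mm thick) has a stiff hinge and stays at any angle; about 2 to 5 N pressed down near its middle swings it down. Shut, its top is 46 mm above the tray's underside.
- lid_middle (a point): point on the top face of the lid's flat middle panel, 61 mm from the hinge line and half-way along it; moves with the lid. The flat middle is 122 mm (from the hinge line) x 160 mm.
- front_left_pad (a point): centre of the ribbed thumb pad on top of the front left rim section (a flap 68 mm long, 24 mm wide, 3 mm thick, with a skirt 12 mm deep), 17 mm out from the flap's living hinge on the lid and 7 mm in from its outer edge. Lid shut and section clicked, the pad is at (-67, +70, 46) mm in the tray's frame; unclicked it stands about 4.5 mm higher, the outer edge 6 mm higher.
- front_middle_pad (a point): the same for the front middle section: clicked and shut at (-67, 0, 46) mm in the tray's frame.
- front_right_pad (a point): the same for the front right section: clicked and shut at (-67, -70, 46) mm in the tray's frame.
- side_left_pad (a point): the same for the left side section (78 mm long, on the lid's +y edge): clicked and shut at (-9, +97, 46) mm in the tray's frame.
- side_right_pad (a point): the same for the right side section (78 mm long, on the lid's -y edge): clicked and shut at (-9, -97, 46) mm in the tray's frame.
- front_left (a joint): angle by which the front left section is pressed down towards the lid's plane, in rad: 0 = standing proud, 0.26 = flush, clicked. It snaps: pressed at its pad it resists with about 10 N at first, and once past about 0.15 it pulls itself down to 0.26 and stays clicked; let go earlier, it springs back up.
- front_middle (a joint): the same for the front middle section.
- front_right (a joint): the same for the front right section.
- side_left (a joint): the same for the left side section.
- side_right (a joint): the same for the right side section.
- screwdriver: red-handled screwdriver with a sprung bit collar, 200 mm long, handle 26 mm thick, lying on the panel beside the tray's left side. Origin: under its middle, x axis towards the bit. Leave alone.
- hex_key: L-shaped steel hex key, 5 mm thick, arms 80 and 30 mm, lying on the panel beside the tray's right side. Origin: near the middle of the long arm, on the panel. Leave alone.
- cam_lock: zinc cam lock, a disc 15 mm across and 12 mm high, standing on the panel in front of the tray. Origin: centre of its underside. Leave alone.

How it is judged:
At the end, for the whole second after the job is handed in: The lid is down (within 0.03 rad), all five rim sections are clicked flush (pressed beyond 0.22 of 0.26 rad, so within 1 mm at the edge), the tray stands still and flat on the panel within 30 mm of where it began, and the screwdriver, hex key and cam lock lie within 20 mm of where they began (value of joint lid below 0.03 rad and value of joint each of front_left, front_middle, front_right, side_left, side_right above 0.22 rad and distance of tray from where it was at the start of the episode below 0.03 m and angle between tray's own z axis and vertical below 0.05 rad and linear speed of tray below 0.01 m/s and distance of each of screwdriver, hex_key, cam_lock from where it was at the start of the episode below 0.02 m); the robot touches nothing.
It fails at once if the tray is lifted or tipped off the panel (z of tray in the frame of panel above 0.03 m or angle between tray's own z axis and vertical above 0.2 rad).
It fails at once if the lid is swung wide open (beyond 0.95 rad) (value of joint lid above 0.95 rad).
It fails at once if the tray is shoved along the panel by more than 30 mm (distance of tray from where it was at the start of the episode above 0.03 m).
It fails at once if the screwdriver, hex key or cam lock is moved by more than 20 mm (distance of any of screwdriver, hex_key, cam_lock from where it was at the start of the episode above 0.02 m).
It also fails if it takes over 48 s, if anything falls off the work surface, if the arm or the gripper's body presses on something with over 40 N, if the wrist force passes 120 N, or if a joint passes its speed limit or range.

## Working session

There is one attempt and no reset: what is moved stays moved. The work goes in short steps, Python scripts to look and compute and a tool call to move; the robot and the scene stay as the last step left them, time stands still between calls to the robot, and variables do not carry over. Pictures are saved under pics/ and viewed, and the job is handed in when it is done.

Besides the shell and the picture viewer there is one more tool, called after "Emit:" in YAML: its name, and indented under it one key for each argument. jog_arm: Moves the arm, as the interface text tells. Its arguments: {"type":"object","properties":{"delta_pos":{"type":"array"},"twist":{"type":"array"},"hand":{"type":"number"},"force":{"type":"number"}},"required":["delta_pos","twist"]}

```bash
ls; mkdir -p pics; python3 - <<'E'
from bench import robot, viewer, job
import cv2
for n in ("side","top"):
    im=viewer.get_image(n); cv2.imwrite(f"pics/{n}0.png",im[:,:,::-1])
    print(n,viewer.camera_params(n))
print(robot.get_obs(), robot.grip_point_offset)
E
```

```text
pics
side {'fx': 412.1564642307748, 'fy': 412.1564642307748, 'cx': 260.47121178314717, 'cy': 182.62604733733184, 'R': array([[ 9.86277830e-01, -1.65093481e-01,  4.28518133e-04],
       [-1.04452359e-01, -6.26010178e-01, -7.72787785e-01],
       [ 1.27850482e-01,  7.62138701e-01, -6.34664364e-01]]), 't': array([-0.54706493,  0.09425757,  0.83645837])}
top {'fx': 453.28545986234303, 'fy': 453.28545986234303, 'cx': 259.48419439427175, 'cy': 183.07327637813, 'R': array([[ 1.82784213e-02, -9.99832251e-01,  1.17013622e-03],
       [-9.99206746e-01, -1.83083750e-02, -3.53649739e-02],
       [ 3.53804647e-02, -5.22792111e-04, -9.99373779e-01]]), 't': array([-0.05228963,  0.54421607,  1.20040831])}
{'time': 0.1, 'joint_positions': array([-1.43747149e+00,  4.94101008e-01,  1.34600331e+00, -2.86132004e-05,
        1.30253893e+00, -9.55365616e-02]), 'joint_velocities': array([ 0.00273005, -0.00075479, -0.00025189, -0.00097192,  0.00042735,
       -0.000676  ]), 'effort': array([ 1.37464685e-03, -8.83592463e+01, -3.84559643e+01,  1.34304432e-04,
        5.28940393e-03, -1.22261557e-05]), 'tcp_pos': array([ 0.14172452, -0.60840971,  0.23079467]), 'ee_rot': array([-5.24942475e-04,  9.93459378e-01,  1.14184888e-01, -2.37148983e-05]), 'wrist_force': array([ 1.11505321,  0.07197095, -0.9041229 ]), 'ft_torque': array([-0.01403465,  0.02584703,  0.00163139]), 'grip_width': 1.0022941873679643} 0.0187
```

View pics/side0.png

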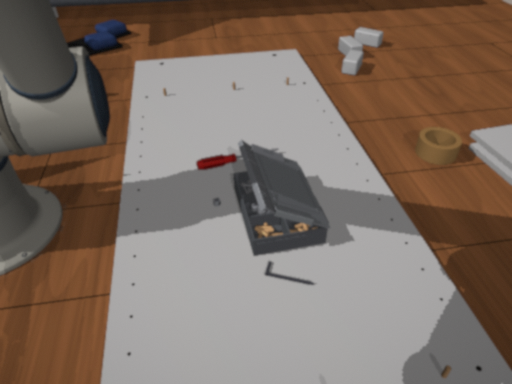

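View pics/top0.png

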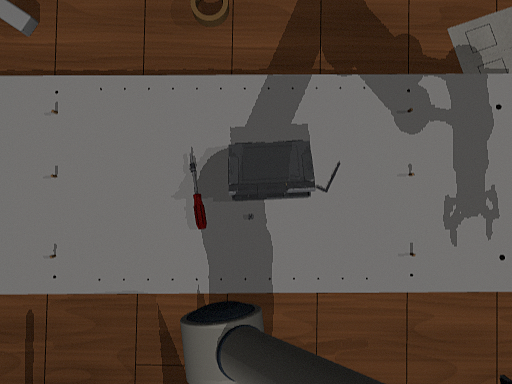

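The side view shows the tray at about (280,200) px with its lid ajar: hinge on the far side, opening towards the robot. The top view shows it at about (270,170), with the screwdriver at (197,190), the hex key at (330,178) and the cam lock at (250,216). I'll zoom in next.

```bash
python3 - <<'E'
import cv2,numpy as np
a=cv2.imread("pics/side0.png")[130:270,190:340]; b=cv2.imread("pics/top0.png")[110:230,180:350]
g=lambda i:(255*(i/255.)**0.5).astype('uint8')
cv2.imwrite("pics/side0z.png",cv2.resize(g(a),None,fx=4,fy=4,interpolation=cv2.INTER_CUBIC)[:600])
cv2.imwrite("pics/top0z.png",cv2.resize(g(b),None,fx=4,fy=4,interpolation=cv2.INTER_CUBIC))
E
```

```text
(no output)
```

View pics/side0z.png

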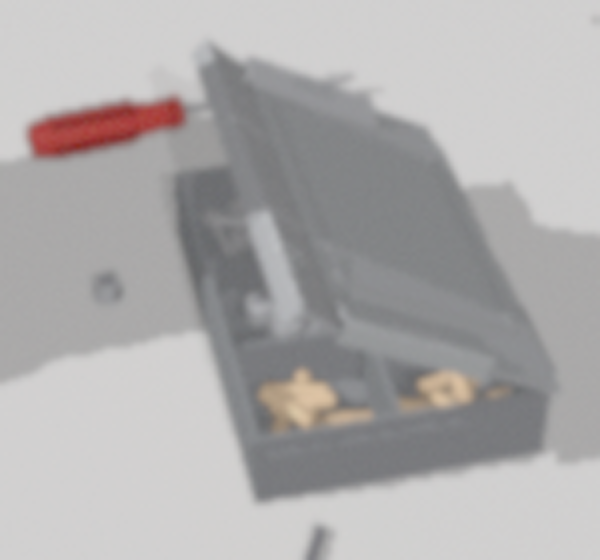

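View pics/top0z.png

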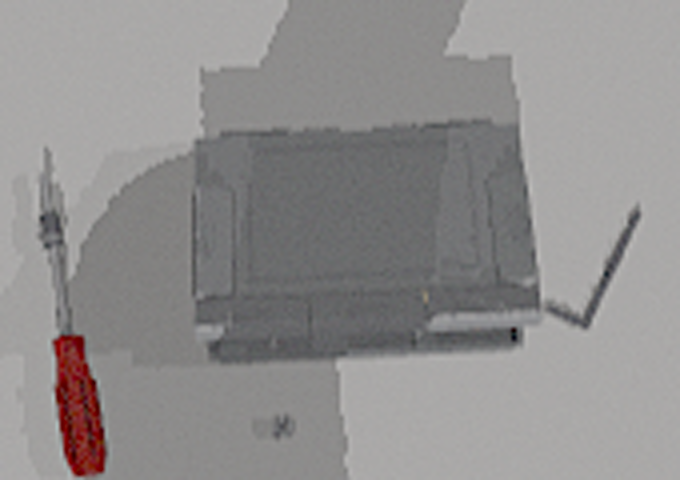

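```bash
cat > h.py <<'E'
import numpy as np
from bench import viewer
def ray(n,uv,z):
    c=viewer.camera_params(n);R=np.array(c['R']);t=np.array(c['t'])
    o=-R.T@t; d=R.T@np.array([(uv[0]-c['cx'])/c['fx'],(uv[1]-c['cy'])/c['fy'],1])
    return o+d*(z-o[2])/d[2]
def proj(n,X):
    c=viewer.camera_params(n);p=np.array(c['R'])@np.asarray(X,float)+np.array(c['t'])
    return np.array([c['fx']*p[0]/p[2]+c['cx'],c['fy']*p[1]/p[2]+c['cy']])
def sz(u,v): return (190+(u-1.5)/4,130+(v-1.5)/4)
def tz(u,v): return (180+(u-1.5)/4,110+(v-1.5)/4)
E
python3 - <<'E'
from h import *
np.set_printoptions(precision=4,suppress=True)
for k,p,z in [("FRbot",(258,500),.018),("BRbot",(545,455),.018),("FRtop",(248,438),.060),("FLtop",(180,172),.060),("BRtop lid",(554,385),.0605)]:
    print("side",k,ray("side",sz(*p),z))
for k,p,z in [("FLtop",(210,355),.060),("FRtop",(522,345),.060),("BLhinge",(195,138),.0605),("BRhinge",(517,122),.0605)]:
    print("top",k,ray("top",tz(*p),z))
print("screw", ray("top",tz(75,405),.03), ray("top",tz(60,280),.02),"hex",ray("top",tz(585,320),.02),ray("top",tz(548,303),.02), "cam",ray("top",tz(283,427),.024))
E
```

```text
side FRbot [ 0.5143 -0.1699  0.018 ]
side BRbot [ 0.653  -0.1649  0.018 ]
side FRtop [ 0.5103 -0.1695  0.06  ]
side FLtop [0.503  0.0268 0.06  ]
side BRtop lid [ 0.6542 -0.1605  0.0605]
top FLtop [0.5029 0.0269 0.06  ]
top FRtop [ 0.5129 -0.1723  0.06  ]
top BLhinge [0.6418 0.0393 0.0605]
top BRhinge [ 0.6559 -0.167   0.0605]
screw [0.4686 0.1163 0.03  ] [0.5507 0.1295 0.02  ] hex [ 0.5306 -0.2183  0.02  ] [ 0.5414 -0.1936  0.02  ] cam [ 0.4565 -0.02    0.024 ]
```

```bash
cat >> h.py <<'E'
from scipy.spatial.transform import Rotation as Ro
from bench import robot
C=np.array([.577,-.068]);YAW=.05
def tray(x,y,z):
    c,s=np.cos(YAW),np.sin(YAW); return np.array([C[0]+c*x-s*y,C[1]+s*x+c*y,.018+z])
def go(*ts):
    o=robot.get_obs();q=o['ee_rot'];R=Ro.from_quat([q[1],q[2],q[3],q[0]]).as_matrix()
    yaw=np.arctan2(R[1,0],R[0,0]); print("t",o['time'],"tcp",o['tcp_pos'].round(4),"yaw",round(yaw,4),"F",o['wrist_force'].round(1),"twist to YAW",round(-(YAW-yaw)/np.pi,4))
    for t in ts:
        w=tray(*t); print(t,w.round(4),"->",(R.T@(w-o['tcp_pos'])/.5).round(4))
E
python3 - <<'E'
from h import *
# lid front edge triangulation check: left-front corner
A=sz(205,45);B=tz(195,335)
for z in (.1,.12,.14,.16): print(z,ray("side",A,z).round(4),ray("top",B,z).round(4))
go((-5,0,213)and(-.005,0,.213))
E
```

```text
0.1 [0.5254 0.086  0.1   ] [0.515 0.034 0.1  ]
0.12 [0.5221 0.0561 0.12  ] [0.5148 0.0327 0.12  ]
0.14 [0.5188 0.0261 0.14  ] [0.5146 0.0313 0.14  ]
0.16 [ 0.5155 -0.0038  0.16  ] [0.5144 0.03   0.16  ]
t 0.1 tcp [ 0.1417 -0.6084  0.2308] yaw 0.2289 F [ 1.1  0.1 -0.9] twist to YAW 0.0569
(-0.005, 0, 0.213) [ 0.572  -0.0682  0.231 ] -> [ 1.0832e+00 -8.5690e-01  6.0000e-04]
```

Emit:
jog_arm:
  delta_pos:
    - [0.98,-0.775,0]
    - [0.98,-0.775,0]
    - [0.98,-0.775,0]
    - [0.98,-0.775,0]
    - [0.98,-0.775,0]
    - [0.98,-0.775,0]
    - [0.98,-0.775,0]
    - [0.98,-0.775,0]
    - [0.98,-0.775,0]
    - [0.98,-0.775,0]
    - [0.98,-0.775,0]
    - [0.98,-0.775,0]
  twist: [0.057,0.057,0.057,0.057,0.057,0.057,0.057,0.057,0.057,0.057,0.057,0.057]
  hand: 1
  force: 40

```text
time: 1.1
tcp_pos: [0.4542, -0.2158, 0.2312]
ee_rot: [-0.0, 1.0, 0.025, -0.0]
wrist_force: [0.4, -0.5, 1.2]
grip_width: -0.002
```

```bash
python3 - <<'E'
from h import *
go((-.005,0,.2),(-.005,0,.12))
E
```

```text
t 1.1 tcp [ 0.4542 -0.2158  0.2312] yaw 0.0496 F [ 0.4 -0.5  1.2] twist to YAW -0.0001
(-0.005, 0, 0.2) [ 0.572  -0.0682  0.218 ] -> [ 0.25   -0.283   0.0265]
(-0.005, 0, 0.12) [ 0.572  -0.0682  0.138 ] -> [ 0.25   -0.2829  0.1865]
```

Emit:
jog_arm:
  delta_pos:
    - [0.25,-0.283,0]
    - [0.25,-0.283,0]
    - [0.25,-0.283,0]
    - [0.25,-0.283,0]
    - [0.25,-0.283,0]
    - [0.25,-0.283,0.1]
    - [0.25,-0.283,0.18]
    - [0.25,-0.283,0.18]
    - [0.25,-0.283,0.18]
    - [0.25,-0.283,0.18]
  twist: [0,0,0,0,0,0,0,0,0,0]

```text
time: 1.93
tcp_pos: [0.5715, -0.0705, 0.1424]
ee_rot: [-0.0, 1.0, 0.025, -0.0]
wrist_force: [0.4, -0.2, 0.6]
grip_width: -0.002
```

```bash
python3 - <<'E'
from h import *
import cv2
go((-.005,0,.09),(-.005,0,.052),(-.005,0,.046))
for n in ("side","top"):
    im=viewer.get_image(n)[:,:,::-1]
    cv2.imwrite(f"pics/{n}1.png",cv2.resize(im[100:280,170:390],None,fx=3,fy=3))
E
```

```text
t 1.9333 tcp [ 0.5715 -0.0705  0.1424] yaw 0.0493 F [ 0.4 -0.2  0.6] twist to YAW -0.0002
(-0.005, 0, 0.09) [ 0.572  -0.0682  0.108 ] -> [ 0.0013 -0.0044  0.0687]
(-0.005, 0, 0.052) [ 0.572  -0.0682  0.07  ] -> [ 0.0013 -0.0044  0.1447]
(-0.005, 0, 0.046) [ 0.572  -0.0682  0.064 ] -> [ 0.0013 -0.0044  0.1567]
```

View pics/side1.png

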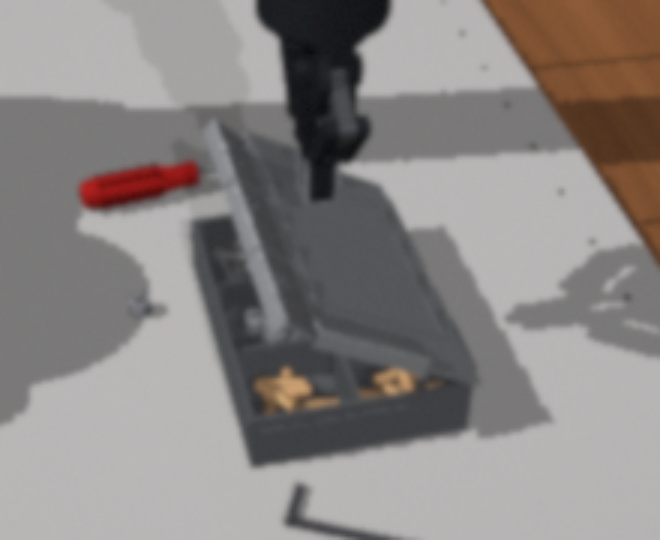

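The fingertips, at zoom (320,200), are over the middle of the lid and the gripper's body is clear of it. I'll push down at an even pace.

Emit:
jog_arm:
  delta_pos:
    - [0,0,0.015]
    - [0,0,0.03]
    - [0,0,0.045]
    - [0,0,0.06]
    - [0,0,0.072]
    - [0,0,0.084]
    - [0,0,0.096]
  twist: [0,0,0,0,0,0,0]

```text
time: 2.62
tcp_pos: [0.5711, -0.0701, 0.0926]
ee_rot: [-0.0, 1.0, 0.025, -0.0]
wrist_force: [0.1, -0.7, 2.3]
grip_width: 0.004
```

Emit:
jog_arm:
  delta_pos:
    - [0,0,0.01]
    - [0,0,0.02]
    - [0,0,0.03]
    - [0,0,0.04]
    - [0,0,0.05]
    - [0,0,0.056]
    - [0,0,0.056]
  twist: [0,0,0,0,0,0,0]

```text
time: 3.2
tcp_pos: [0.5709, -0.0701, 0.0646]
ee_rot: [-0.0, 1.0, 0.025, -0.0]
wrist_force: [-0.1, 0.3, -0.5]
grip_width: 0.001
```

```bash
python3 - <<'E'
from h import *
import cv2
go((-.005,0,.046))
for n in ("side","top"):
    im=viewer.get_image(n)[:,:,::-1]
    cv2.imwrite(f"pics/{n}2.png",cv2.resize(im[100:280,170:390],None,fx=3,fy=3))
E
```

```text
t 3.2 tcp [ 0.5709 -0.0701  0.0646] yaw 0.0497 F [-0.1  0.3 -0.5] twist to YAW -0.0001
(-0.005, 0, 0.046) [ 0.572  -0.0682  0.064 ] -> [ 0.0023 -0.0036  0.0011]
```

View pics/side2.png

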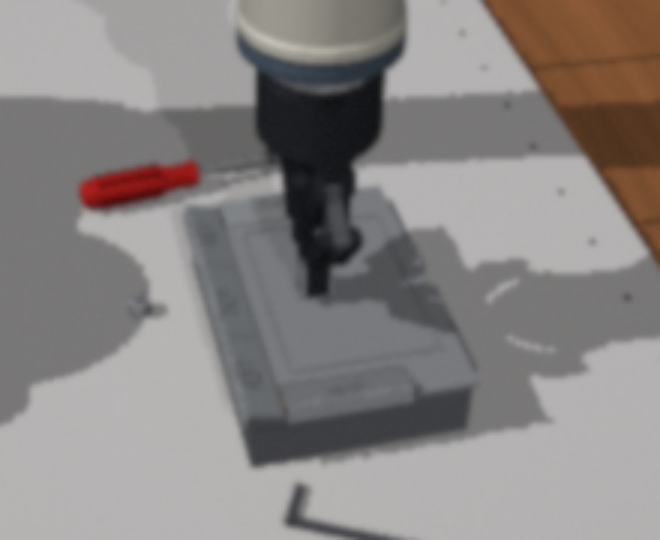

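The lid is down. The ribbed pads can be seen at zoom (208,237), (228,300), (252,376) and (345,390). I'll compare these with the predicted positions.

```bash
python3 - <<'E'
from h import *
for p,z in [((-.067,.07),.0505),((-.067,0),.0505),((-.067,-.07),.0505),((-.009,-.097),.0505)]:
    print(p,((proj("side",tray(*p,z))-[170,100])*3+1).round())
E
```

```text
(-0.067, 0.07) [204. 233.]
(-0.067, 0) [223. 299.]
(-0.067, -0.07) [244. 374.]
(-0.009, -0.097) [348. 391.]
```

Emit:
jog_arm:
  delta_pos:
    - [0,0,0.002]
    - [0,0,0.004]
    - [0,0,0.005]
    - [0,0,0.005]
  twist: [0,0,0,0]

```text
time: 3.63
tcp_pos: [0.5715, -0.0702, 0.0634]
ee_rot: [0.0, 1.0, 0.025, 0.0]
wrist_force: [-2.0, 0.8, 10.4]
grip_width: -0.001
```

```bash
python3 - <<'E'
from h import *
go((-.067,0,.07),(-.067,0,.044))
E
```

```text
t 3.6333 tcp [ 0.5715 -0.0702  0.0634] yaw 0.0498 F [-2.   0.8 10.4] twist to YAW -0.0001
(-0.067, 0, 0.07) [ 0.5101 -0.0713  0.088 ] -> [-0.1227 -0.0038 -0.0493]
(-0.067, 0, 0.044) [ 0.5101 -0.0713  0.062 ] -> [-0.1228 -0.0039  0.0027]
```

Emit:
jog_arm:
  delta_pos:
    - [0,0,-0.05]
    - [-0.06,-0.004,-0.05]
    - [-0.123,-0.004,-0.05]
    - [-0.123,-0.004,-0.05]
    - [-0.123,-0.004,-0.035]
    - [-0.123,-0.004,-0.025]
    - [-0.123,-0.004,-0.018]
    - [-0.123,-0.004,-0.012]
    - [-0.123,-0.004,-0.006]
    - [-0.123,-0.004,0]
    - [-0.123,-0.004,0.003]
    - [-0.123,-0.004,0.003]
  twist: [0,0,0,0,0,0,0,0,0,0,0,0]

```text
time: 4.63
tcp_pos: [0.5101, -0.0713, 0.0622]
ee_rot: [0.0, 1.0, 0.025, 0.0]
wrist_force: [-8.8, 1.2, 37.9]
grip_width: 0.002
```

```bash
python3 - <<'E'
from h import *
go((-.067,0,.07),(-.067,0.07,.07),(-.067,0.07,.045))
E
```

```text
t 4.6333 tcp [ 0.5101 -0.0713  0.0622] yaw 0.05 F [-8.8  1.2 37.9] twist to YAW -0.0
(-0.067, 0, 0.07) [ 0.5101 -0.0713  0.088 ] -> [-0.      0.0002 -0.0517]
(-0.067, 0.07, 0.07) [ 0.5066 -0.0014  0.088 ] -> [-0.     -0.1398 -0.0517]
(-0.067, 0.07, 0.045) [ 0.5066 -0.0014  0.063 ] -> [-1.000e-04 -1.399e-01 -1.700e-03]
```

Front middle pressed to flush height with 38 N. Front left next, about 1 mm shallower.

Emit:
jog_arm:
  delta_pos:
    - [0,0,-0.05]
    - [0,-0.07,-0.05]
    - [0,-0.14,-0.05]
    - [0,-0.14,-0.05]
    - [0,-0.14,-0.035]
    - [0,-0.14,-0.025]
    - [0,-0.14,-0.018]
    - [0,-0.14,-0.012]
    - [0,-0.14,-0.007]
    - [0,-0.14,-0.003]
    - [0,-0.14,-0.001]
    - [0,-0.14,-0.001]
  twist: [0,0,0,0,0,0,0,0,0,0,0,0]

```text
time: 5.63
tcp_pos: [0.5062, -0.0019, 0.0624]
ee_rot: [0.0, 1.0, 0.025, 0.0]
wrist_force: [-7.9, -1.4, 28.5]
grip_width: -0.001
```

```bash
python3 - <<'E'
from h import *
import cv2
go((-.067,-.07,.07),(-.067,-0.07,.045))
for n in ("side",):
    im=viewer.get_image(n)[:,:,::-1]
    cv2.imwrite(f"pics/{n}3.png",cv2.resize(im[130:270,220:340],None,fx=4,fy=4,interpolation=cv2.INTER_CUBIC))
E
```

```text
t 5.6333 tcp [ 0.5062 -0.0019  0.0624] yaw 0.0491 F [-7.9 -1.4 28.5] twist to YAW -0.0003
(-0.067, -0.07, 0.07) [ 0.5136 -0.1413  0.088 ] -> [ 0.0011  0.2791 -0.0511]
(-0.067, -0.07, 0.045) [ 0.5136 -0.1413  0.063 ] -> [ 0.0011  0.2791 -0.0011]
```

View pics/side3.png

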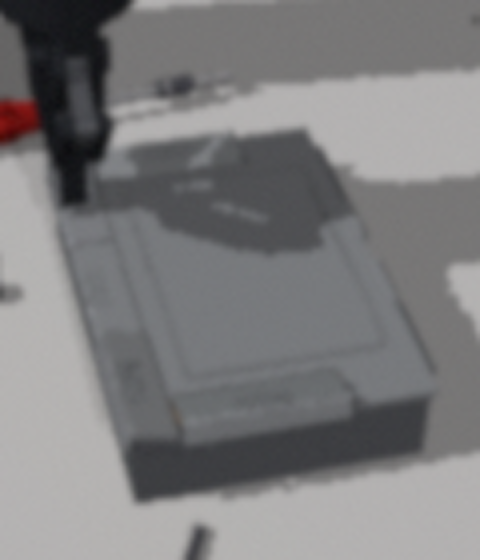

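The front middle section, at zoom (100,285), is now flush and shaded like the lid. The front right at (133,385) and side right at (265,405) still stand proud. I'll press front right next.

Emit:
jog_arm:
  delta_pos:
    - [0,0,-0.05]
    - [0,0.08,-0.05]
    - [0,0.16,-0.05]
    - [0,0.24,-0.05]
    - [0.001,0.279,-0.05]
    - [0.001,0.279,-0.035]
    - [0.001,0.279,-0.02]
    - [0.001,0.279,-0.014]
    - [0.001,0.279,-0.008]
    - [0.001,0.279,-0.003]
    - [0.001,0.279,0]
    - [0.001,0.279,0]
  twist: [0,0,0,0,0,0,0,0,0,0,0,0]

```text
time: 6.68
tcp_pos: [0.5135, -0.1398, 0.0625]
ee_rot: [0.0, 1.0, 0.025, -0.0]
wrist_force: [-8.5, 1.2, 26.6]
grip_width: 0.003
```

```bash
python3 - <<'E'
from h import *
go((-.009,-.099,.07),(-.009,-0.099,.045))
E
```

```text
t 6.6833 tcp [ 0.5135 -0.1398  0.0625] yaw 0.051 F [-8.5  1.2 26.6] twist to YAW 0.0003
(-0.009, -0.099, 0.07) [ 0.573  -0.1673  0.088 ] -> [ 0.116   0.0611 -0.0511]
(-0.009, -0.099, 0.045) [ 0.573  -0.1673  0.063 ] -> [ 0.116   0.0611 -0.0011]
```

Emit:
jog_arm:
  delta_pos:
    - [0,0,-0.05]
    - [0.05,0.03,-0.05]
    - [0.116,0.06,-0.05]
    - [0.116,0.06,-0.05]
    - [0.116,0.06,-0.035]
    - [0.116,0.06,-0.025]
    - [0.116,0.06,-0.018]
    - [0.116,0.06,-0.012]
    - [0.116,0.06,-0.007]
    - [0.116,0.06,-0.003]
    - [0.116,0.06,0]
    - [0.116,0.06,0]
  twist: [0,0,0,0,0,0,0,0,0,0,0,0]

```text
time: 7.68
tcp_pos: [0.5727, -0.1674, 0.0627]
ee_rot: [-0.0, 1.0, 0.025, -0.0]
wrist_force: [-7.9, 2.3, 23.4]
grip_width: 0.007
```

Emit:
jog_arm:
  delta_pos:
    - [0,0,-0.05]
    - [0,0,-0.1]
    - [0,0,-0.1]
  twist: [0,0,0]

```text
time: 7.93
tcp_pos: [0.5748, -0.1683, 0.1157]
ee_rot: [0.001, 1.0, 0.025, 0.002]
wrist_force: [1.9, -0.1, 1.3]
grip_width: -0.001
```

```bash
python3 - <<'E'
from h import *
go((-.009,.099,.07),(-.009,0.099,.045))
E
```

```text
t 7.9333 tcp [ 0.5748 -0.1683  0.1157] yaw 0.0498 F [ 1.9 -0.1  1.3] twist to YAW -0.0001
(-0.009, 0.099, 0.07) [0.5631 0.0304 0.088 ] -> [-0.0039 -0.3982  0.0545]
(-0.009, 0.099, 0.045) [0.5631 0.0304 0.063 ] -> [-0.0042 -0.3983  0.1045]
```

Emit:
jog_arm:
  delta_pos:
    - [0,-0.08,0]
    - [0,-0.16,0]
    - [0,-0.24,0]
    - [0,-0.32,0]
    - [0,-0.398,0]
    - [0,-0.398,0.02]
    - [0,-0.398,0.05]
    - [0,-0.398,0.07]
    - [0,-0.398,0.08]
    - [0,-0.398,0.086]
    - [0,-0.398,0.092]
    - [0,-0.398,0.096]
  twist: [0,0,0,0,0,0,0,0,0,0,0,0]

```text
time: 8.93
tcp_pos: [0.5633, 0.0306, 0.0637]
ee_rot: [-0.0, 1.0, 0.024, 0.0]
wrist_force: [0.1, -0.5, -0.6]
grip_width: 0.003
```

Emit:
jog_arm:
  delta_pos:
    - [0,0,0.003]
    - [0,0,0.004]
    - [0,0,0.004]
  twist: [0,0,0]

```text
time: 9.18
tcp_pos: [0.5634, 0.0306, 0.0628]
ee_rot: [0.0, 1.0, 0.025, 0.0]
wrist_force: [-5.3, -0.6, 18.9]
grip_width: -0.002
```

Now I'll raise the arm, back off clear of the tray and look at all the sections.

Emit:
jog_arm:
  delta_pos:
    - [0,0,-0.05]
    - [0,0,-0.1]
    - [0,0,-0.18]
    - [0,0,-0.26]
    - [0,0,-0.34]
    - [-0.08,0,-0.34]
    - [-0.16,0.08,-0.34]
    - [-0.2,0.16,-0.34]
    - [-0.2,0.24,-0.34]
    - [-0.2,0.32,-0.34]
    - [-0.2,0.4,-0.34]
    - [-0.2,0.48,-0.34]
  twist: [0,0,0,0,0,0,0,0,0,0,0,0]

```text
time: 10.18
tcp_pos: [0.4742, -0.2072, 0.2323]
ee_rot: [0.0, 1.0, 0.025, 0.0]
wrist_force: [1.3, 0.5, -0.1]
grip_width: 0.002
```

Emit:
jog_arm:
  delta_pos:
    - [0,0.08,0]
    - [-0.05,0.16,0]
    - [-0.1,0.24,0]
    - [-0.15,0.32,0]
    - [-0.2,0.4,0]
    - [-0.25,0.48,0]
    - [-0.25,0.48,0]
    - [-0.25,0.48,0]
  twist: [0,0,0,0,0,0,0,0]

```text
time: 10.85
tcp_pos: [0.359, -0.4556, 0.2319]
ee_rot: [0.001, 1.0, 0.023, -0.0]
wrist_force: [0.6, 1.1, -0.5]
grip_width: 0.003
```

```bash
python3 - <<'E'
from h import *
import cv2
go()
g=lambda i:(255*(i/255.)**0.6).astype('uint8')
a=g(viewer.get_image("side")[:,:,::-1])[130:275,190:340]; b=g(viewer.get_image("top")[:,:,::-1])[110:230,180:350]
cv2.imwrite("pics/side4.png",cv2.resize(a,None,fx=4,fy=4,interpolation=cv2.INTER_CUBIC))
cv2.imwrite("pics/top4.png",cv2.resize(b,None,fx=4,fy=4,interpolation=cv2.INTER_CUBIC))
E
```

```text
t 10.85 tcp [ 0.359  -0.4556  0.2319] yaw 0.0452 F [ 0.6  1.1 -0.5] twist to YAW -0.0015
```

View pics/side4.png

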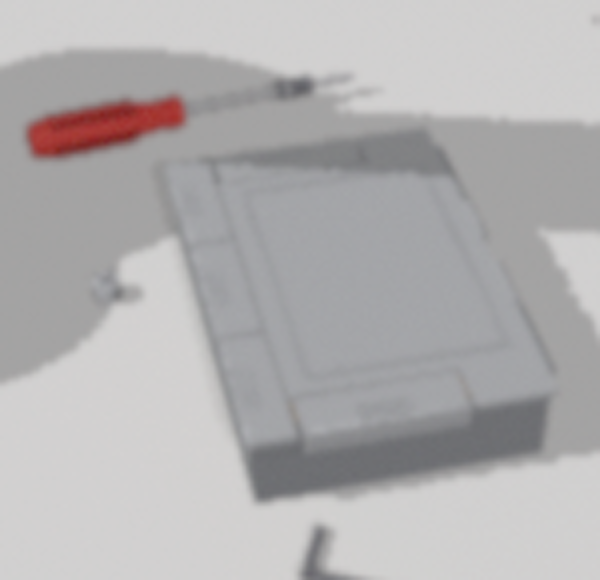

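View pics/top4.png

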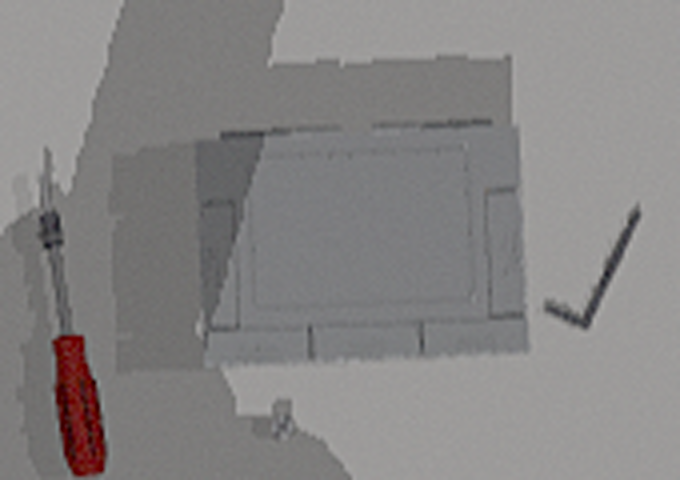

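```bash
python3 - <<'E'
from h import *
import cv2
g=lambda i:(255*(i/255.)**0.6).astype('uint8')
def mk(name,x0,y0,w,h,k,f,secs):
    im=g(viewer.get_image(name)[:,:,::-1])[y0:y0+h,x0:x0+w]
    im=cv2.resize(im,None,fx=k,fy=k,interpolation=cv2.INTER_CUBIC)
    out=im.copy()
    for pts,col in secs:
        p=np.array([((proj(name,tray(*q))-[x0,y0])*k+k/2) for q in pts]).round().astype(int)
        for a in p: cv2.circle(out,tuple(a.tolist()),2,col,-1)
    cv2.imwrite(f,np.vstack([im,out]))
mk("side",255,215,80,45,6,"pics/sr5.png",[([(-.048,-.104,.046),(.03,-.104,.046)],(0,255,0)),([(-.048,-.1034,.052),(.03,-.1034,.052)],(0,0,255))])
mk("side",222,150,95,45,6,"pics/sl5.png",[([(-.048,.104,.046),(.03,.104,.046)],(0,255,0)),([(-.048,.1034,.052),(.03,.1034,.052)],(0,0,255))])
E
```

```text
(no output)
```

View pics/sr5.png

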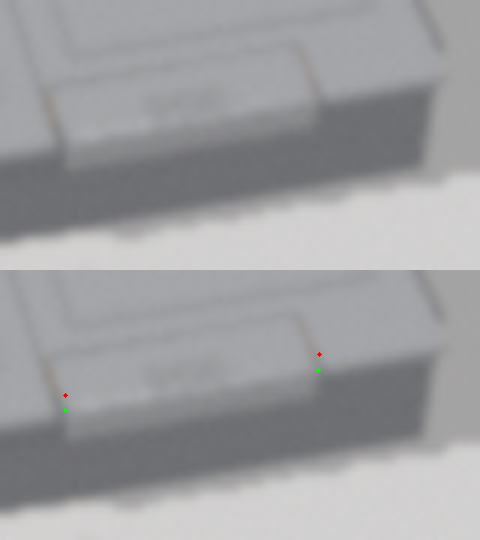

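View pics/sl5.png

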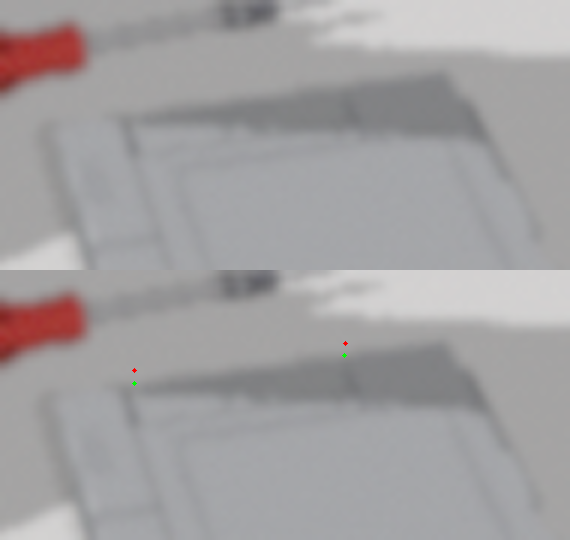

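Both side sections sit on the flush line (green), not the proud line (red). The front edge is straight and the tray's corner is still at zoom (258,500), so I'm handing in.

```bash
python3 -c "
from bench import job,robot
print(robot.get_obs()['time']); print(job.sign_off())"
```

```text
11.05
the job is handed in; nothing more can be done
None
```

I pushed the lid down with the shut fingertips and pressed all five rim sections at their pads. I then backed the arm clear of everything and handed in at about 11 s of the 48 s allowed.

- **Sections and lid:** In the last pictures the lid lies flat. Both side sections' outer edges sit on the predicted flush line, not the proud one. I judged the three front sections only by eye; they look even with the lid.
- **Presses:** All five ended slightly below flush height. The wrist force at the end of each was 19 to 38 N, highest on the front middle section.
- **Tray and loose parts:** The tray's near corner is at the same pixel as at the start. The screwdriver and hex key look unmoved too. For the cam lock I only compared its pixel by eye, and it shifted slightly, about 2 px. I took that to be changed shading around it and did not measure it, but the arm never came down near it.

No check failed. The click angles can't be read directly, so that result rests on the pictures and the press depths.

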